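Hold the takings box unlocked

ROBOT

A 6-joint arm with a two-finger parallel gripper is mounted at the origin on a cart in front of the work surface, level with it; the furniture and walls round the work are solid. World frame = base frame: x ahead of the robot, y to its left, z up, the work surface at z = 0. Lengths are in mm, angles in degrees, forces in N, time in s.
With the tool pointing down it reaches from about 300 to 850 mm from the base axis. Payload 4.2 kg.
Tool frame: the origin (TCP) lies at the very end of the fingers, on their centre line; the grasp point (between the pads) lies 19 mm behind it (env.grasp_offset is the distance from the TCP to the grasp point, in mm); z points along the fingers, y is the line along which they close (so a half turn about z gives the same grasp; the last joint's range is limited). The gripper opens to 91 mm and grips with 3 to 60 N. Pads are 32 mm wide; open, the fingers measure 118 mm over their backs; the gripper's body (76 mm by 178 mm) begins 60 mm behind the grasp point.
Start: joints at [65.661, 18.312, 89.639, -0, 72.044, -1.146], TCP at [226.459, 528.545, 213.976] pointing down, gripper open.
Joint ranges: [-177.97, 177.97], [-48.28, 115.42], [12.27, 149.76], [-77.06, 257.06], [2.81, 150.46], [-146.56, 146.56]. Speed limits (degrees/s): [147.25, 147.25, 180, 180, 180, 180].

INTERFACE

Orientations are given as [roll, pitch, yaw] about the fixed x, y, z axes, in that order (R = Rz(yaw) Ry(pitch) Rx(roll)).
In Python, from workcell import env gives the robot as it stands. The module is installed in compiled form; this text tells all that it offers.
- The arm moves only by the tool send_rows, never from a script. Its argument "motion" is a list of rows, each an object of numbers: "tx", "ty", "tz": the shift along the tool's x, y, z in units of 500 mm (1.0 is 500 mm); "rx", "ry", "rz": the turn, a rotation vector about the tool's x, y, z in units of 30 degrees (1.0 is 30 degrees); "gripper": the closure, from -1 (fully open) to 1 (shut). In form: [{"tx": .., "ty": .., "tz": .., "rx": .., "ry": .., "rz": .., "gripper": ..}, ...]. A call has 1 to 12 rows; each row shifts and turns the commanded pose from where the row before left it, along the tool's axes as they then stand; what a row does not reach is not made up. A row lasts 1/8 s, in which the tool goes at most 62.5 mm and 10.7 degrees, less where a joint would pass 70% of its speed; a pose out of reach is approached as far as the arm can. A call with a number of a shift or a turn outside -1 to 1 is refused whole. A call with a gripper value outside its range is refused whole. The fingers move at their own pace and stop on an object; "grip_force" is the grip in N (left out, the last holds). Time passes only in rows, so rows that do not move let the fingers close. It gives the time, the measured TCP pose, the force, the opening and the grip force at its end, in the units of the state.
- env.state(): the state, without advancing time (a new reading comes with each control period).
- env.grab_frame(name): name is "scene" or "top"; returns a dict with "frame" (480x640x3 uint8, red, green, blue), "vertical_fov" (degrees; the focal length in pixels is half the picture's height over the tangent of half this angle, whatever the lens; pixels are square), "cx", "cy" (the principal point, pixels), "k1" (the pictures are not rectified: a ray, as slopes to the right and down, at radius r is drawn at 1 + k1 r^2 times it, then the intrinsics apply), "rvec" (rotation vector, rad) and "tvec" (3), from world to camera coordinates, as OpenCV has them. Camera axes: x right, y down, z forward; pixel columns grow to the right and rows downward; lengths in mm; the calibration is good to about 2 mm. A picture is of the moment at which its call begins. There is no depth.
- env.job_done(): hands the job in; it is judged then, once.
The state is a dict: "time_s": time; "qpos": joint angles; "qvel": joint speeds; "effort": joint torques, N m; "ee_pos": TCP position; "ee_rot": TCP orientation; "force": force on the tool from outside, world axes, zero at the start; "torque": the same for the moment, N m; "gripper_width": finger opening in mm; "gripper_force": force on a finger pad.
Only numpy, scipy, OpenCV 4.12 (cv2) and the standard library are available. Lean on these libraries where they do the work, as an engineer would, in place of code of your own. Each camera call takes 0.05 s, during which the arm holds its last target. There are 200 camera calls.

TASK

Please unlock the small grey takings box for me: swing the guard over its lock right back and lay it gently on its stop, don't let it drop. Then take the upright key out of the wooden stand, push it fully home in the keyhole past the sticky pins, turn it a full quarter clockwise, and finish still gripping it turned against the spring, so that I can pull the drawer open. Leave the calculator and the rubber stamp where they are.

Things in the scene. Friction and masses are not known exactly. Their poses are not given: they have to be found in the camera images.
- takings_box: small grey steel box, fixed to the table, 90 (x) x 120 (y) x 66 mm high; origin at the centre of its underside, z up, its front (drawer, -x side) turned roughly to the robot. On its top a square steel lock plate 44 x 44 mm, its top 70 mm above the table, with the keyhole. At the start a hinged guard covers it.
- keyhole (a point): centre of the keyhole in the top face of the lock plate (20 mm in front of the box's middle, 70 mm above the table); axes as the box. A slot 17.4 mm along the box's x and 7.4 mm along y with a 2 mm bevelled rim, straight down through the 5 mm plate, at once below it through the turning plug (16.5 x 6.5 mm).
- keyway_floor (a point): middle of the floor of the keyway, 20 mm straight under the keyhole: home for the key's tip. The key turns freely only with its bit wholly below the plate, its tip within 3 mm of this floor. On the way two sprung, sticky pins stand out of the plug's walls, 8 to 12 mm under the plate's top: passing them takes about 10 to 15 N; rocking the key sideways by 1 mm frees them too.
- guard_hinge (a point): middle of the guard's hinge axis, which runs along the box's y; 45 mm behind the keyhole, 78 mm above the table; axes as the box
- guard_bar (a point): middle of the round steel bar, 9 mm thick, along the box's y, at the guard's free end, 110 mm from the hinge; 54 mm clear between its side rods. Shut, it lies level 40 mm in front of the box's front wall, 78 mm above the table, with 35 mm clear behind it for a finger. It can be pinched from above or hooked, and turns between the fingers. On its stop it lies behind the box, 61 mm above the hinge.
- guard (a joint): angle of the guard: 0 shut (level over the lock), growing as the bar goes up and over to the back, to the stop at 2.55 rad, where it stays. About 0.12 kg; it falls either way if let go in mid swing.
- plug (a joint): turn of the lock plug: 0 at rest (slot in line with the keyhole), growing clockwise seen from above to a stop at 1.57 rad. A spring (0.03 to 0.1 N m) turns it back when let go. The key has about 0.1 rad play in it.
- key_stand: wooden block 48 x 48 x 32 mm fixed to the table with a slot in which the key stands; origin at the centre of its underside, x along the slot
- box_key: the key, upright in the wooden stand, 76 mm long, 40 g; origin at the centre of its lower tip (8 mm above the table at the start), z up the shank, x along the width of bit and bow. Steel bit 15 mm wide (x), 5 mm thick (y), 12 mm high, round nose; round shank 5 mm thick; black bow 28 mm wide (x), 9 mm thick (y), from 45 to 76 mm, a window high up. Fits the keyhole either way round.
- calculator: desk calculator 118 x 74 x 13 mm lying behind the box, a bystander; origin under its middle
- rubber_stamp: wooden hand stamp 22 x 30 x 42 mm, a bystander; origin under its middle

How it is judged:
By the outcome, as a careful person would: the job done as asked, in the order asked, and still so for the second after the job is handed in, while the arm keeps its last pose, push and grip.
It also fails if it takes over 61 s, if anything falls off the work surface, if the arm or the gripper's body presses on something with over 40 N, if the wrist force passes 120 N, or if a joint passes its speed limit or range.

## Working session

There is one attempt and no reset: what is moved stays moved. The work goes in short steps, Python scripts to look and compute and a tool call to move; the robot and the scene stay as the last step left them, time stands still between calls to the robot, and variables do not carry over. Pictures are saved under pics/ and viewed, at most 10 in all, crops included, and the job is handed in when it is done.

Besides the shell and the picture viewer there is one more tool, called after "Emit:" by a JSON object that holds its "fn" and its "kwargs", one argument or row to a line. send_rows: Moves the arm, as the interface text tells. Shifts and turns lie within -1 to 1; 1 stands for 500 mm of shift or 30 degrees of turn. Its arguments: {"type":"object","properties":{"motion":{"type":"array"},"grip_force":{"type":"number"}},"required":["motion"]}

```bash
mkdir -p pics
cat > h.py <<'E'
import numpy as np, cv2
from workcell import env
from scipy.spatial.transform import Rotation as R
def grab(n):
    g=env.grab_frame(n); h,w=g["frame"].shape[:2]
    f=h/2/np.tan(np.radians(g["vertical_fov"])/2)
    g["K"]=np.array([[f,0,g["cx"]],[0,f,g["cy"]],[0,0,1.]]); g["D"]=np.array([g["k1"],0,0,0.])
    g["Rm"]=cv2.Rodrigues(np.array(g["rvec"],float))[0]; g["t"]=np.array(g["tvec"],float).ravel()
    return g
def ray(g,p):
    p=np.array(p,float).reshape(-1,1,2)
    u=cv2.undistortPoints(p,g["K"],g["D"]).reshape(-1,2)
    d=np.c_[u,np.ones(len(u))]@g["Rm"]; c=-g["Rm"].T@g["t"]; return c,d
def onz(g,p,z):
    c,d=ray(g,p); return c+d*((z-c[2])/d[:,2])[:,None]
def proj(g,P):
    return cv2.projectPoints(np.array(P,float).reshape(-1,1,3),np.array(g["rvec"],float),g["t"],g["K"],g["D"])[0].reshape(-1,2)
def tri(gs,ps):
    A=np.zeros((3,3));b=np.zeros(3)
    for g,p in zip(gs,ps):
        c,d=ray(g,p); d=d[0]/np.linalg.norm(d[0]); M=np.eye(3)-np.outer(d,d); A+=M;b+=M@c
    return np.linalg.solve(A,b)
def save(g,n,box=None,s=1):
    im=g["frame"][:,:,::-1]
    if box: x0,y0,x1,y1=box; im=im[y0:y1,x0:x1]
    cv2.imwrite("pics/"+n,cv2.resize(im,None,fx=s,fy=s,interpolation=cv2.INTER_CUBIC))
E
python3 - <<'E'
from h import *
for n in("scene","top"):
    g=grab(n); save(g,n+"0.png"); print(n,g["vertical_fov"],g["k1"],-g["Rm"].T@g["t"],g["Rm"][2])
print(env.state(), env.grasp_offset)
E
```

```text
scene 45.186339704930404 0.039933516314825356 [291.4473538  494.77196322 738.0216735 ] [ 0.35688755 -0.564142   -0.74456369]
top 44.51466488643837 0.06482447047534862 [ 4.61968896e+02 -6.00774554e-01  9.26178984e+02] [ 0.13443789 -0.00746955 -0.99089387]
{'time_s': 0.1, 'qpos': array([ 6.56606349e+01,  1.83459077e+01,  8.97023326e+01, -2.12036432e-03,
        7.20448262e+01, -1.14600944e+00]), 'qvel': array([-0.00770657, -0.0615877 , -0.08336865,  0.07049707, -0.02978039,
        0.00501407]), 'effort': array([-7.86595010e-04, -4.13335347e+01, -2.32505357e+01,  7.28307758e-02,
        4.22851718e-02, -6.58045360e-05]), 'ee_pos': array([226.26642516, 528.08242289, 213.20536269]), 'ee_rot': array([-1.79906912e+02,  1.54272927e-04,  1.56807300e+02]), 'force': array([-0.15346852,  0.22404386, -0.73617938]), 'torque': array([-0.01706457,  0.0300795 , -0.03471785]), 'gripper_force': 0.0, 'gripper_width': 90.94916268335385} 18.8
```

View pics/scene0.png

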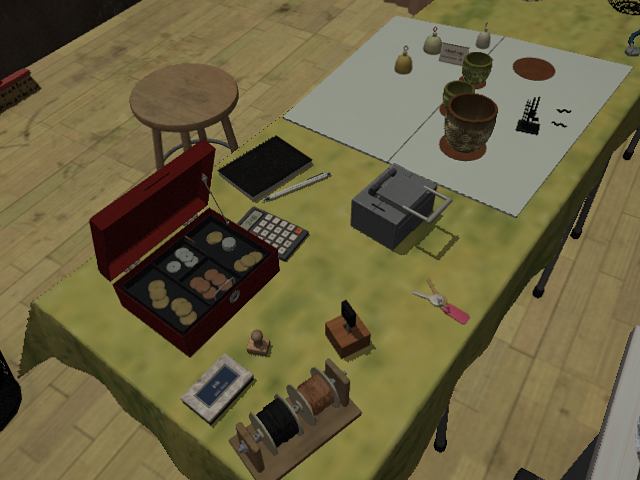

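View pics/top0.png

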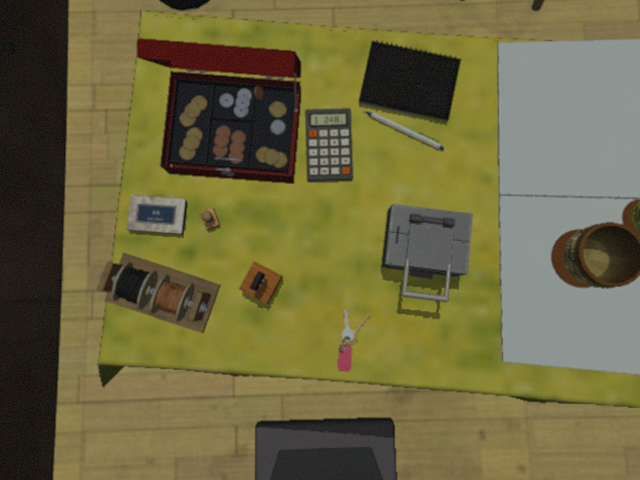

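Both views show the box (top view about 428,240; guard bar about 427,296) and the key stand (about 262,283). I'll zoom in on these two next.

Run:
```python
from h import *
a=grab("top"); b=grab("scene")
def crop(g,x,y,w=100,h=75): 
    return cv2.resize(g["frame"][y:y+h,x:x+w,::-1],(400,300) ,interpolation=cv2.INTER_CUBIC)
# offsets
t1=crop(a,375,195,152,114); t2=crop(a,230,255,80,60); s1=crop(b,340,150,140,105); s2=crop(b,310,295,80,60)
cv2.imwrite("pics/z.png",np.vstack([np.hstack([t1,t2]),np.hstack([s1,s2])]))
```

```text
(no output)
```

View pics/z.png

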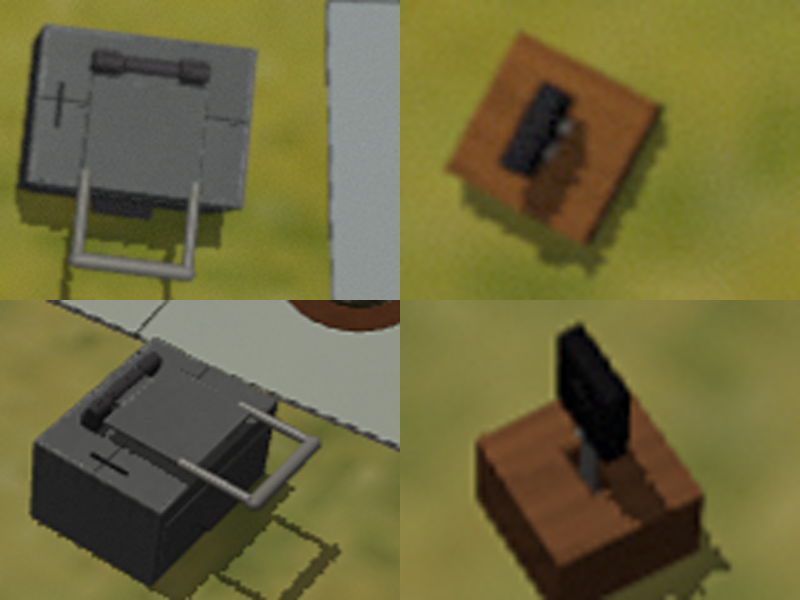

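The crops give the guard bar ends, hinge ends, stand corners and black bow clearly, so I can compute poses.

Run:
```python
from h import *
a=grab("top"); b=grab("scene")
T=lambda u,v:(375+u*.38,195+v*.38); S=lambda u,v:(340+u*.35,150+(v-300)*.35)
T2=lambda u,v:(230+(u-400)*.2,255+v*.2); S2=lambda u,v:(310+(u-400)*.2,295+(v-300)*.2)
L=tri([a,b],[T(76,262),S(257,500)]);Rr=tri([a,b],[T(189,272),S(313,443)]); print("bar tri",L,Rr,(L+Rr)/2)
P=onz(a,[T(76,262),T(189,272)],78); print("bar top z78",P,P.mean(0)); 
H=onz(a,[T(95,60),T(208,72)],78); print("hinge",H,H.mean(0))
C=onz(a,[T(48,28),T(257,50),T(242,208),T(22,187)],66); print("box top",C,C.mean(0))
for n,(p,q) in dict(bar=P,h=H,back=C[:2],front=(C[3],C[2])).items(): d=p-q; print(n,np.degrees(np.arctan2(-d[0],d[1])),np.linalg.norm(d))
C=onz(a,[T2(518,33),T2(662,105),T2(588,243),T2(447,170)],32); print("stand",C,C.mean(0))
for i in range(4): d=C[(i+1)%4]-C[i]; print(np.degrees(np.arctan2(d[1],d[0])),np.linalg.norm(d))
C=onz(b,[S2(478,440),S2(702,495),S2(555,562)],32); print("stand scene",C,(C[0]+C[1])/2)
# key bow top: corners of top face
K=onz(a,[T2(543,83),T2(574,97),T2(530,175),T2(500,162)],84); print("bow top",K,K.mean(0)); d=K[0]-K[3]; print(np.degrees(np.arctan2(d[1],d[0])),np.linalg.norm(d))
K=onz(b,[S2(558,340),S2(580,325),S2(630,388),S2(607,402)],84); print("bow sc",K,K.mean(0)); d=K[3]-K[0]; print(np.degrees(np.arctan2(d[1],d[0])),np.linalg.norm(d))
K=onz(b,[S2(590,480)],32);print(K)
```

```text
bar tri [ 474.70110446 -119.85164286   80.39588985] [ 467.67846054 -181.80530298   75.26358543] [ 471.1897825  -150.82847292   77.82973764]
bar top z78 [[ 475.04712724 -120.08544594   78.        ]
 [ 468.02312746 -181.10183981   78.        ]] [ 471.53512735 -150.59364287   78.        ]
hinge [[ 586.00154742 -136.03895696   78.        ]
 [ 577.46959945 -198.07398398   78.        ]] [ 581.73557344 -167.05647047   78.        ]
box top [[ 606.78605153 -112.36721756   66.        ]
 [ 590.78782688 -228.97819858   66.        ]
 [ 502.48257289 -215.00398271   66.        ]
 [ 517.46642659  -93.8061386    66.        ]] [ 554.38071947 -162.53888436   66.        ]
bar -6.566789769833508 61.419352760901994
h -7.831008863105883 62.61899642578674
back -7.811819287554678 117.70328833792617
front -7.047792236130925 122.12056865849883
stand [[532.21466358  99.97481691  32.        ]
 [509.01669703  56.57412514  32.        ]
 [468.19390899  79.66272458  32.        ]
 [491.3840835  121.90260727  32.        ]] [500.20233828  89.52856847  32.        ]
-118.12480849393033 49.21143869106958
150.50831781839582 46.89971692554581
61.23271474735628 48.187050997797776
-28.237725030101366 46.34613532935648
stand scene [[531.18543399 100.25092852  32.        ]
 [467.31219454  82.78701264  32.        ]
 [491.98433117 123.36366467  32.        ]] [499.24881426  91.51897058  32.        ]
bow top [[513.58666271  87.1613698   84.        ]
 [509.31981609  78.36108772  84.        ]
 [487.52637989  91.20553442  84.        ]
 [491.47255565  99.69425421  84.        ]] [500.47635359  89.10556154  84.        ]
-29.54183584605337 25.41863336919174
bow sc [[511.59147271  90.11073172  84.        ]
 [508.93631341  82.60085365  84.        ]
 [486.98317643  93.58606584  84.        ]
 [490.06949303 100.77809565  84.        ]] [499.39511389  91.76893671  84.        ]
153.63469618974992 24.020579978906177
[[496.90880663  95.08156822  32.        ]]
```

```bash
cat > plan.py <<'E'
from h import *
import json
def pose(yaw,tilt=0): return R.from_euler('z',yaw,degrees=True)*R.from_euler('x',180,degrees=True)
def start(): s=env.state(); return np.array(s["ee_pos"]),R.from_euler('xyz',s["ee_rot"],degrees=True)
def plan(way,p=None,r=None,nd=3):
    """way: (pos, yaw, n, grip)"""
    if p is None: p,r=start()
    rows=[]
    for pos,yaw,n,g in way:
        p0,r0=p.copy(),r; dr=(r0.inv()*pose(yaw)).as_rotvec()
        for i in range(1,n+1):
            tp=p0+(np.array(pos)-p0)*i/n; tr=r0*R.from_rotvec(dr*i/n)
            t=np.round(r.inv().apply(tp-p)/500,nd); w=np.round((r.inv()*tr).as_rotvec(degrees=True)/30,nd)
            p=p+r.apply(t*500); r=r*R.from_rotvec(w*30,degrees=True)
            d=dict(zip(("tx","ty","tz","rx","ry","rz"),map(float,[*t,*w]))); d={k:v for k,v in d.items() if v}; d["gripper"]=g
            rows.append(d)
    for i in range(0,len(rows),12): print(json.dumps(rows[i:i+12]).replace('": ','":').replace(', ',','))
    print(p,r.as_euler('xyz',degrees=True)); return p,r
E
python3 - <<'E'
from plan import *
plan([((471.4,-150.7,200),82.3,14,0.43),((471.4,-150.7,63),82.3,6,0.43)])
E
```

```text
[{"tx":-0.07,"ty":-0.075,"tz":0.002,"rz":0.177,"gripper":0.43},{"tx":-0.077,"ty":-0.069,"tz":0.002,"rz":0.178,"gripper":0.43},{"tx":-0.084,"ty":-0.061,"tz":0.002,"rz":0.177,"gripper":0.43},{"tx":-0.088,"ty":-0.053,"tz":0.002,"rz":0.178,"gripper":0.43},{"tx":-0.093,"ty":-0.045,"tz":0.002,"rz":0.177,"gripper":0.43},{"tx":-0.097,"ty":-0.036,"tz":0.002,"rz":0.177,"gripper":0.43},{"tx":-0.099,"ty":-0.026,"tz":0.002,"rz":0.178,"gripper":0.43},{"tx":-0.102,"ty":-0.018,"tz":0.002,"ry":0.001,"rz":0.177,"gripper":0.43},{"tx":-0.103,"ty":-0.008,"tz":0.002,"rx":-0.001,"rz":0.178,"gripper":0.43},{"tx":-0.103,"ty":0.002,"tz":0.002,"rz":0.177,"gripper":0.43},{"tx":-0.102,"ty":0.011,"tz":0.002,"rz":0.177,"gripper":0.43},{"tx":-0.101,"ty":0.021,"tz":0.002,"rz":0.178,"gripper":0.43}]
[{"tx":-0.099,"ty":0.03,"tz":0.002,"rz":0.177,"gripper":0.43},{"tx":-0.096,"ty":0.039,"tz":0.002,"rz":0.178,"gripper":0.43},{"tz":0.046,"gripper":0.43},{"tz":0.045,"gripper":0.43},{"tz":0.046,"gripper":0.43},{"tz":0.045,"gripper":0.43},{"tz":0.046,"gripper":0.43},{"tz":0.046,"gripper":0.43}]
[ 471.48536979 -150.92544895   62.79058287] [-1.79998740e+02 -6.41671700e-03  8.22860507e+01]
```

Emit:
{"fn": "send_rows", "kwargs": {
  "motion": [
    {"tx": -0.07,"ty": -0.075,"tz": 0.002,"rz": 0.177,"gripper": 0.43},
    {"tx": -0.077,"ty": -0.069,"tz": 0.002,"rz": 0.178,"gripper": 0.43},
    {"tx": -0.084,"ty": -0.061,"tz": 0.002,"rz": 0.177,"gripper": 0.43},
    {"tx": -0.088,"ty": -0.053,"tz": 0.002,"rz": 0.178,"gripper": 0.43},
    {"tx": -0.093,"ty": -0.045,"tz": 0.002,"rz": 0.177,"gripper": 0.43},
    {"tx": -0.097,"ty": -0.036,"tz": 0.002,"rz": 0.177,"gripper": 0.43},
    {"tx": -0.099,"ty": -0.026,"tz": 0.002,"rz": 0.178,"gripper": 0.43},
    {"tx": -0.102,"ty": -0.018,"tz": 0.002,"rz": 0.177,"gripper": 0.43},
    {"tx": -0.103,"ty": -0.008,"tz": 0.002,"rz": 0.178,"gripper": 0.43},
    {"tx": -0.103,"ty": 0.002,"tz": 0.002,"rz": 0.177,"gripper": 0.43},
    {"tx": -0.102,"ty": 0.011,"tz": 0.002,"rz": 0.177,"gripper": 0.43},
    {"tx": -0.101,"ty": 0.021,"tz": 0.002,"rz": 0.178,"gripper": 0.43}
  ],
  "grip_force": 12
}}

```text
invalid input at $.motion[0]: expected keys tx, ty, tz, rx, ry, rz, gripper
```

Emit:
{"fn": "send_rows", "kwargs": {
  "motion": [
    {"tx": -0.099,"ty": 0.03,"tz": 0.002,"rz": 0.177,"gripper": 0.43},
    {"tx": -0.096,"ty": 0.039,"tz": 0.002,"rz": 0.178,"gripper": 0.43},
    {"gripper": 0.43},
    {"gripper": 0.43}
  ]
}}

```text
invalid input at $.motion[0]: expected keys tx, ty, tz, rx, ry, rz, gripper
```

Emit:
{"fn": "send_rows", "kwargs": {
  "motion": [
    {"tx": -0.07,"ty": -0.075,"tz": 0.002,"rx": 0,"ry": 0,"rz": 0.177,"gripper": 0.43},
    {"tx": -0.077,"ty": -0.069,"tz": 0.002,"rx": 0,"ry": 0,"rz": 0.178,"gripper": 0.43},
    {"tx": -0.084,"ty": -0.061,"tz": 0.002,"rx": 0,"ry": 0,"rz": 0.177,"gripper": 0.43},
    {"tx": -0.088,"ty": -0.053,"tz": 0.002,"rx": 0,"ry": 0,"rz": 0.178,"gripper": 0.43},
    {"tx": -0.093,"ty": -0.045,"tz": 0.002,"rx": 0,"ry": 0,"rz": 0.177,"gripper": 0.43},
    {"tx": -0.097,"ty": -0.036,"tz": 0.002,"rx": 0,"ry": 0,"rz": 0.177,"gripper": 0.43},
    {"tx": -0.099,"ty": -0.026,"tz": 0.002,"rx": 0,"ry": 0,"rz": 0.178,"gripper": 0.43},
    {"tx": -0.102,"ty": -0.018,"tz": 0.002,"rx": 0,"ry": 0,"rz": 0.177,"gripper": 0.43},
    {"tx": -0.103,"ty": -0.008,"tz": 0.002,"rx": 0,"ry": 0,"rz": 0.178,"gripper": 0.43},
    {"tx": -0.103,"ty": 0.002,"tz": 0.002,"rx": 0,"ry": 0,"rz": 0.177,"gripper": 0.43},
    {"tx": -0.102,"ty": 0.011,"tz": 0.002,"rx": 0,"ry": 0,"rz": 0.177,"gripper": 0.43},
    {"tx": -0.101,"ty": 0.021,"tz": 0.002,"rx": 0,"ry": 0,"rz": 0.178,"gripper": 0.43}
  ],
  "grip_force": 12
}}

```text
time_s: 1.8
ee_pos: [437.0, -55.0, 202.1]
ee_rot: [180.0, -0.0, 92.7]
force: [0.2, 0.5, -0.4]
gripper_width: 26.0
gripper_force: 0.0
```

Emit:
{"fn": "send_rows", "kwargs": {
  "motion": [
    {"tx": -0.099,"ty": 0.03,"tz": 0.002,"rx": 0,"ry": 0,"rz": 0.177,"gripper": 0.43},
    {"tx": -0.096,"ty": 0.039,"tz": 0.002,"rx": 0,"ry": 0,"rz": 0.178,"gripper": 0.43},
    {"tx": 0,"ty": 0,"tz": 0,"rx": 0,"ry": 0,"rz": 0,"gripper": 0.43},
    {"tx": 0,"ty": 0,"tz": 0,"rx": 0,"ry": 0,"rz": 0,"gripper": 0.43}
  ]
}}

```text
time_s: 2.3
ee_pos: [471.0, -150.3, 199.6]
ee_rot: [-179.9, -0.0, 82.3]
force: [-0.4, 0.0, 1.0]
gripper_width: 26.1
gripper_force: 0.0
```

Emit:
{"fn": "send_rows", "kwargs": {
  "motion": [
    {"tx": 0,"ty": 0,"tz": 0.06,"rx": 0,"ry": 0,"rz": 0,"gripper": 0.43},
    {"tx": 0,"ty": 0,"tz": 0.08,"rx": 0,"ry": 0,"rz": 0,"gripper": 0.43},
    {"tx": 0,"ty": 0,"tz": 0.07,"rx": 0,"ry": 0,"rz": 0,"gripper": 0.43},
    {"tx": 0,"ty": 0,"tz": 0.044,"rx": 0,"ry": 0,"rz": 0,"gripper": 0.43},
    {"tx": 0,"ty": 0,"tz": 0.02,"rx": 0,"ry": 0,"rz": 0,"gripper": 0.43},
    {"tx": 0,"ty": 0,"tz": 0,"rx": 0,"ry": 0,"rz": 0,"gripper": 0.43}
  ]
}}

```text
time_s: 3.05
ee_pos: [471.4, -149.9, 63.0]
ee_rot: [-180.0, -0.0, 82.4]
force: [0.2, 0.5, 0.7]
gripper_width: 26.5
gripper_force: 0.0
```

Emit:
{"fn": "send_rows", "kwargs": {
  "motion": [
    {"tx": 0,"ty": 0,"tz": 0,"rx": 0,"ry": 0,"rz": 0,"gripper": 0.9},
    {"tx": 0,"ty": 0,"tz": 0,"rx": 0,"ry": 0,"rz": 0,"gripper": 0.9},
    {"tx": 0,"ty": 0,"tz": 0,"rx": 0,"ry": 0,"rz": 0,"gripper": 0.9},
    {"tx": 0,"ty": 0,"tz": 0,"rx": 0,"ry": 0,"rz": 0,"gripper": 0.9}
  ],
  "grip_force": 10
}}

```text
time_s: 3.55
ee_pos: [472.1, -150.9, 63.7]
ee_rot: [179.9, -0.0, 82.3]
force: [-0.8, 1.1, 5.8]
gripper_width: 8.9
gripper_force: 10.0
```

Run:
```python
import numpy as np
th=np.r_[np.linspace(0,1.2,13),np.linspace(1.2,2.25,12)[1:],np.linspace(2.25,2.55,9)[1:]]
y=110*(1-np.cos(th))/500; z=-110*np.sin(th)/500
y=np.round(y,3);z=np.round(z,3)
for i,(a,b) in enumerate(zip(np.diff(y),np.diff(z))): print(i,round(a,3),round(b,3))
```

```text
0 0.001 -0.022
1 0.003 -0.022
2 0.006 -0.021
3 0.007 -0.021
4 0.01 -0.019
5 0.011 -0.019
6 0.014 -0.018
7 0.015 -0.016
8 0.016 -0.014
9 0.018 -0.013
10 0.019 -0.011
11 0.02 -0.009
12 0.02 -0.007
13 0.021 -0.004
14 0.02 -0.003
15 0.021 -0.001
16 0.021 0.001
17 0.021 0.003
18 0.02 0.006
19 0.02 0.007
20 0.019 0.009
21 0.018 0.01
22 0.017 0.013
23 0.007 0.005
24 0.006 0.006
25 0.006 0.005
26 0.005 0.006
27 0.006 0.007
28 0.005 0.006
29 0.005 0.007
30 0.005 0.006
```

Emit:
{"fn": "send_rows", "kwargs": {
  "motion": [
    {"tx": 0,"ty": 0.001,"tz": -0.022,"rx": 0,"ry": 0,"rz": 0,"gripper": 0.9},
    {"tx": 0,"ty": 0.003,"tz": -0.022,"rx": 0,"ry": 0,"rz": 0,"gripper": 0.9},
    {"tx": 0,"ty": 0.006,"tz": -0.021,"rx": 0,"ry": 0,"rz": 0,"gripper": 0.9},
    {"tx": 0,"ty": 0.007,"tz": -0.021,"rx": 0,"ry": 0,"rz": 0,"gripper": 0.9},
    {"tx": 0,"ty": 0.01,"tz": -0.019,"rx": 0,"ry": 0,"rz": 0,"gripper": 0.9},
    {"tx": 0,"ty": 0.011,"tz": -0.019,"rx": 0,"ry": 0,"rz": 0,"gripper": 0.9}
  ]
}}

```text
time_s: 4.3
ee_pos: [490.0, -153.6, 125.3]
ee_rot: [-179.9, 0.0, 82.3]
force: [1.1, -2.2, -1.4]
gripper_width: 8.5
gripper_force: 10.0
```

Low forces, so I'll continue the swing.

Emit:
{"fn": "send_rows", "kwargs": {
  "motion": [
    {"tx": 0,"ty": 0.014,"tz": -0.018,"rx": 0,"ry": 0,"rz": 0,"gripper": 0.9},
    {"tx": 0,"ty": 0.015,"tz": -0.016,"rx": 0,"ry": 0,"rz": 0,"gripper": 0.9},
    {"tx": 0,"ty": 0.016,"tz": -0.014,"rx": 0,"ry": 0,"rz": 0,"gripper": 0.9},
    {"tx": 0,"ty": 0.018,"tz": -0.013,"rx": 0,"ry": 0,"rz": 0,"gripper": 0.9},
    {"tx": 0,"ty": 0.019,"tz": -0.011,"rx": 0,"ry": 0,"rz": 0,"gripper": 0.9},
    {"tx": 0,"ty": 0.02,"tz": -0.009,"rx": 0,"ry": 0,"rz": 0,"gripper": 0.9},
    {"tx": 0,"ty": 0.02,"tz": -0.007,"rx": 0,"ry": 0,"rz": 0,"gripper": 0.9},
    {"tx": 0,"ty": 0.021,"tz": -0.004,"rx": 0,"ry": 0,"rz": 0,"gripper": 0.9},
    {"tx": 0,"ty": 0.02,"tz": -0.003,"rx": 0,"ry": 0,"rz": 0,"gripper": 0.9},
    {"tx": 0,"ty": 0.021,"tz": -0.001,"rx": 0,"ry": 0,"rz": 0,"gripper": 0.9},
    {"tx": 0,"ty": 0.021,"tz": 0.001,"rx": 0,"ry": 0,"rz": 0,"gripper": 0.9},
    {"tx": 0,"ty": 0.021,"tz": 0.003,"rx": 0,"ry": 0,"rz": 0,"gripper": 0.9}
  ]
}}

```text
time_s: 5.8
ee_pos: [603.1, -168.7, 170.5]
ee_rot: [-180.0, 0.0, 82.3]
force: [-1.7, -5.5, -0.8]
gripper_width: 8.8
gripper_force: 10.0
```

Emit:
{"fn": "send_rows", "kwargs": {
  "motion": [
    {"tx": 0,"ty": 0.02,"tz": 0.006,"rx": 0,"ry": 0,"rz": 0,"gripper": 0.9},
    {"tx": 0,"ty": 0.02,"tz": 0.007,"rx": 0,"ry": 0,"rz": 0,"gripper": 0.9},
    {"tx": 0,"ty": 0.019,"tz": 0.009,"rx": 0,"ry": 0,"rz": 0,"gripper": 0.9},
    {"tx": 0,"ty": 0.018,"tz": 0.01,"rx": 0,"ry": 0,"rz": 0,"gripper": 0.9},
    {"tx": 0,"ty": 0.017,"tz": 0.013,"rx": 0,"ry": 0,"rz": 0,"gripper": 0.9},
    {"tx": 0,"ty": 0.007,"tz": 0.005,"rx": 0,"ry": 0,"rz": 0,"gripper": 0.9},
    {"tx": 0,"ty": 0.006,"tz": 0.006,"rx": 0,"ry": 0,"rz": 0,"gripper": 0.9}
  ]
}}

```text
time_s: 6.68
ee_pos: [655.5, -175.4, 142.6]
ee_rot: [-180.0, -0.0, 82.3]
force: [-0.7, -1.9, 0.6]
gripper_width: 8.7
gripper_force: 10.0
```

Emit:
{"fn": "send_rows", "kwargs": {
  "motion": [
    {"tx": 0,"ty": 0.006,"tz": 0.005,"rx": 0,"ry": 0,"rz": 0,"gripper": 0.9},
    {"tx": 0,"ty": 0.005,"tz": 0.006,"rx": 0,"ry": 0,"rz": 0,"gripper": 0.9},
    {"tx": 0,"ty": 0.006,"tz": 0.007,"rx": 0,"ry": 0,"rz": 0,"gripper": 0.9},
    {"tx": 0,"ty": 0.005,"tz": 0.006,"rx": 0,"ry": 0,"rz": 0,"gripper": 0.9},
    {"tx": 0,"ty": 0.0025,"tz": 0.0035,"rx": 0,"ry": 0,"rz": 0,"gripper": 0.9},
    {"tx": 0,"ty": 0.0025,"tz": 0.0035,"rx": 0,"ry": 0,"rz": 0,"gripper": 0.9},
    {"tx": 0,"ty": 0.0025,"tz": 0.003,"rx": 0,"ry": 0,"rz": 0,"gripper": 0.9},
    {"tx": 0,"ty": 0.0025,"tz": 0.003,"rx": 0,"ry": 0,"rz": 0,"gripper": 0.9},
    {"tx": 0,"ty": 0,"tz": 0,"rx": 0,"ry": 0,"rz": 0,"gripper": 0.9}
  ]
}}

```text
time_s: 7.8
ee_pos: [671.3, -177.6, 124.2]
ee_rot: [-180.0, -0.0, 82.3]
force: [-0.4, -0.9, -0.7]
gripper_width: 8.8
gripper_force: 10.0
```

Emit:
{"fn": "send_rows", "kwargs": {
  "motion": [
    {"tx": 0,"ty": 0.001,"tz": 0.0015,"rx": 0,"ry": 0,"rz": 0,"gripper": 0.9},
    {"tx": 0,"ty": 0.001,"tz": 0.0015,"rx": 0,"ry": 0,"rz": 0,"gripper": 0.9},
    {"tx": 0,"ty": 0,"tz": 0,"rx": 0,"ry": 0,"rz": 0,"gripper": 0.9}
  ]
}}

```text
time_s: 8.18
ee_pos: [671.7, -177.8, 123.5]
ee_rot: [-180.0, -0.0, 82.3]
force: [-3.7, 1.4, 5.2]
gripper_width: 9.0
gripper_force: 10.0
```

On the stop now (an upward reaction has appeared). I'll release gently and lift off.

Emit:
{"fn": "send_rows", "kwargs": {
  "motion": [
    {"tx": 0,"ty": 0,"tz": 0,"rx": 0,"ry": 0,"rz": 0,"gripper": 0.62},
    {"tx": 0,"ty": 0,"tz": 0,"rx": 0,"ry": 0,"rz": 0,"gripper": 0.62},
    {"tx": 0,"ty": 0,"tz": 0,"rx": 0,"ry": 0,"rz": 0,"gripper": 0.62},
    {"tx": 0,"ty": 0,"tz": -0.02,"rx": 0,"ry": 0,"rz": 0,"gripper": 0.62},
    {"tx": 0,"ty": 0,"tz": -0.05,"rx": 0,"ry": 0,"rz": 0,"gripper": 0.62},
    {"tx": 0,"ty": 0,"tz": -0.07,"rx": 0,"ry": 0,"rz": 0,"gripper": 0.62},
    {"tx": 0,"ty": 0,"tz": -0.03,"rx": 0,"ry": 0,"rz": 0,"gripper": 0.62},
    {"tx": 0,"ty": 0,"tz": 0,"rx": 0,"ry": 0,"rz": 0,"gripper": 0.62}
  ]
}}

```text
time_s: 9.18
ee_pos: [672.8, -178.1, 209.2]
ee_rot: [179.8, 0.0, 82.3]
force: [0.4, -0.1, -0.1]
gripper_width: 17.5
gripper_force: 0.0
```

Run:
```python
from plan import *
g=0.3
plan([((500,90.3,170),151.5,10,g),((500,90.3,100),151.5,2,g)])
```

```text
[{"tx":0.049,"ty":-0.041,"tz":0.008,"rz":-0.231,"gripper":0.3},{"tx":0.053,"ty":-0.036,"tz":0.007,"rx":0.001,"ry":0.001,"rz":-0.23,"gripper":0.3},{"tx":0.057,"ty":-0.028,"tz":0.008,"rz":-0.231,"gripper":0.3},{"tx":0.06,"ty":-0.022,"tz":0.008,"rx":0.001,"rz":-0.231,"gripper":0.3},{"tx":0.062,"ty":-0.014,"tz":0.008,"ry":0.001,"rz":-0.231,"gripper":0.3},{"tx":0.064,"ty":-0.007,"tz":0.008,"rz":-0.23,"gripper":0.3},{"tx":0.064,"ty":0.001,"tz":0.007,"rx":0.001,"ry":0.001,"rz":-0.231,"gripper":0.3},{"tx":0.063,"ty":0.009,"tz":0.008,"rz":-0.231,"gripper":0.3},{"tx":0.061,"ty":0.017,"tz":0.008,"rx":0.001,"rz":-0.23,"gripper":0.3},{"tx":0.06,"ty":0.023,"tz":0.008,"ry":0.001,"rz":-0.231,"gripper":0.3},{"tz":0.07,"gripper":0.3},{"tz":0.07,"gripper":0.3}]
[499.78652054  90.23295716  99.93759554] [ 1.79995364e+02 -1.26491040e-02  1.51498641e+02]
```

Emit:
{"fn": "send_rows", "kwargs": {
  "motion": [
    {"tx": 0.049,"ty": -0.041,"tz": 0.008,"rx": 0,"ry": 0,"rz": -0.231,"gripper": 0.3},
    {"tx": 0.053,"ty": -0.036,"tz": 0.007,"rx": 0,"ry": 0,"rz": -0.23,"gripper": 0.3},
    {"tx": 0.057,"ty": -0.028,"tz": 0.008,"rx": 0,"ry": 0,"rz": -0.231,"gripper": 0.3},
    {"tx": 0.06,"ty": -0.022,"tz": 0.008,"rx": 0,"ry": 0,"rz": -0.231,"gripper": 0.3},
    {"tx": 0.062,"ty": -0.014,"tz": 0.008,"rx": 0,"ry": 0,"rz": -0.231,"gripper": 0.3},
    {"tx": 0.064,"ty": -0.007,"tz": 0.008,"rx": 0,"ry": 0,"rz": -0.23,"gripper": 0.3},
    {"tx": 0.064,"ty": 0.001,"tz": 0.007,"rx": 0,"ry": 0,"rz": -0.231,"gripper": 0.3},
    {"tx": 0.063,"ty": 0.009,"tz": 0.008,"rx": 0,"ry": 0,"rz": -0.231,"gripper": 0.3},
    {"tx": 0.061,"ty": 0.017,"tz": 0.008,"rx": 0,"ry": 0,"rz": -0.23,"gripper": 0.3},
    {"tx": 0.06,"ty": 0.023,"tz": 0.008,"rx": 0,"ry": 0,"rz": -0.231,"gripper": 0.3},
    {"tx": 0,"ty": 0,"tz": 0,"rx": 0,"ry": 0,"rz": 0,"gripper": 0.3}
  ]
}}

```text
time_s: 10.55
ee_pos: [497.1, 91.4, 167.4]
ee_rot: [-179.9, -0.2, 151.6]
force: [-0.3, 0.2, 0.5]
gripper_width: 31.9
gripper_force: 0.0
```

Run:
```python
from h import *
a=grab("top"); b=grab("scene")
def crop(g,x,y,w=100,h=75): 
    return cv2.resize(g["frame"][y:y+h,x:x+w,::-1],(400,300) ,interpolation=cv2.INTER_CUBIC)
t1=crop(a,380,185,120,90); t2=crop(a,405,215,48,36); s1=crop(b,330,140,140,105); s2=crop(b,380,175,60,45)
cv2.imwrite("pics/z2.png",np.vstack([np.hstack([t1,t2]),np.hstack([s1,s2])])); print(env.state()["ee_pos"])
print(proj(a,[536.5,-160.5,70]),proj(b,[536.5,-160.5,70]))
```

```text
[499.02585435  90.10853844 168.21843426]
[[428.70634584 251.58972675]] [[404.76157868 194.88782578]]
```

View pics/z2.png

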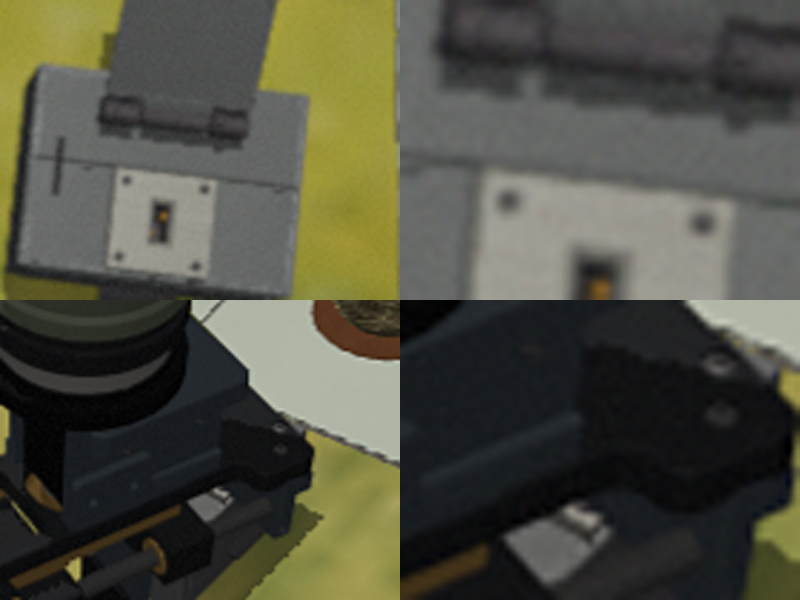

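The guard lies open and the lock plate and slot are visible (top crop centre about 161,222). I'll measure the plate and keyhole from the mask.

Run:
```python
from plan import *
a=grab("top"); f=a["frame"].astype(int)
x0,y0=408,232; roi=f[y0:y0+42,x0:x0+42]
m=(roi.min(2)>145).astype(np.uint8) ; print(np.percentile(roi.min(2),[10,50,90]))
cs,_=cv2.findContours(m,cv2.RETR_EXTERNAL,cv2.CHAIN_APPROX_NONE); c=max(cs,key=cv2.contourArea).reshape(-1,2)+[x0,y0]
w=onz(a,c,70)[:,:2]; r=cv2.minAreaRect(w.astype(np.float32)); print(r)
fill=np.zeros_like(m); cv2.drawContours(fill,[(c-[x0,y0]).reshape(-1,1,2).astype(np.int32)],-1,1,-1)
d=(fill==1)&(roi.min(2)<110); n,l,st,ce=cv2.connectedComponentsWithStats(d.astype(np.uint8)); 
for i in range(1,n): print(st[i],ce[i]+[x0,y0],onz(a,[ce[i]+[x0,y0]],70)[0])
yy,xx=np.where(l==1+np.argmax(st[1:,4])); print(onz(a,np.c_[xx,yy]+[x0,y0],70).mean(0))
g=0.3
plan([((500,90.3,49),151.5,4,g)])
```

```text
[ 52.3 106.  145. ]
((536.6911010742188, -147.1086883544922), (17.281909942626953, 33.43864059448242), 78.47718048095703)Traceback (most recent call last):
  File "<stdin>", line 10, in <module>
    return _wrapfunc(a, 'argmax', axis=axis, out=out, **kwds)
    return bound(*args, **kwds)
ValueError: attempt to get argmax of an empty sequence
```

Run:
```python
from plan import *
a=grab("top"); f=a["frame"].astype(int)
x0,y0=408,230; roi=f[y0:y0+42,x0:x0+42].min(2)
m=(roi>125).astype(np.uint8)
cs,_=cv2.findContours(m,cv2.RETR_EXTERNAL,cv2.CHAIN_APPROX_NONE); c=max(cs,key=cv2.contourArea).reshape(-1,2)+[x0,y0]
r=cv2.minAreaRect(onz(a,c,70)[:,:2].astype(np.float32)); print(r)
fill=np.zeros_like(m); cv2.drawContours(fill,[(c-[x0,y0]).reshape(-1,1,2).astype(np.int32)],-1,1,-1)
d=(fill==1)&(roi<100); n,l,st,ce=cv2.connectedComponentsWithStats(d.astype(np.uint8)); 
for i in range(1,n): print(st[i],ce[i]+[x0,y0],onz(a,[ce[i]+[x0,y0]],70)[0])
g=0.3
plan([((500,90.3,49),151.5,4,g)])
```

```text
((536.7937622070312, -159.75148010253906), (43.24742889404297, 42.702579498291016), 81.56946563720703)
[9 8 2 2 4] [417.5 238.5] [ 556.20946527 -145.15928383   70.        ]
[32 11  2  2  4] [440.5 241.5] [ 550.83473472 -178.51821875   70.        ]
[17 15  7 13 75] [427.76       251.29333333] [ 536.9730097  -159.14480963   70.        ]
[ 7 31  2  2  4] [415.5 261.5] [ 522.54587456 -140.49880487   70.        ]
[30 34  2  2  4] [438.5 264.5] [ 517.25003474 -173.68262391   70.        ]
[{"tz":0.06,"rz":-0.001,"gripper":0.3},{"ty":0.001,"tz":0.06,"gripper":0.3},{"tz":0.059,"rz":-0.001,"gripper":0.3},{"ty":0.001,"tz":0.06,"rx":-0.001,"rz":-0.001,"gripper":0.3}]
[500.12683823  90.50991142  49.12676958] [1.79989660e+02 3.14979730e-03 1.51502785e+02]
```

Emit:
{"fn": "send_rows", "kwargs": {
  "motion": [
    {"tx": 0,"ty": 0,"tz": 0.06,"rx": 0,"ry": 0,"rz": 0,"gripper": 0.3},
    {"tx": 0,"ty": 0,"tz": 0.06,"rx": 0,"ry": 0,"rz": 0,"gripper": 0.3},
    {"tx": 0,"ty": 0,"tz": 0.06,"rx": 0,"ry": 0,"rz": 0,"gripper": 0.3},
    {"tx": 0,"ty": 0,"tz": 0.04,"rx": 0,"ry": 0,"rz": 0,"gripper": 0.3},
    {"tx": 0,"ty": 0,"tz": 0.02,"rx": 0,"ry": 0,"rz": 0,"gripper": 0.3},
    {"tx": 0,"ty": 0,"tz": 0,"rx": 0,"ry": 0,"rz": 0,"gripper": 0.3}
  ]
}}

```text
time_s: 11.5
ee_pos: [499.4, 89.9, 48.6]
ee_rot: [-180.0, -0.0, 151.4]
force: [0.5, 0.1, 1.1]
gripper_width: 32.0
gripper_force: 0.0
```

Emit:
{"fn": "send_rows", "kwargs": {
  "motion": [
    {"tx": 0,"ty": 0,"tz": 0,"rx": 0,"ry": 0,"rz": 0,"gripper": 0.95},
    {"tx": 0,"ty": 0,"tz": 0,"rx": 0,"ry": 0,"rz": 0,"gripper": 0.95},
    {"tx": 0,"ty": 0,"tz": 0,"rx": 0,"ry": 0,"rz": 0,"gripper": 0.95},
    {"tx": 0,"ty": 0,"tz": 0,"rx": 0,"ry": 0,"rz": 0,"gripper": 0.95},
    {"tx": 0,"ty": 0,"tz": 0,"rx": 0,"ry": 0,"rz": 0,"gripper": 0.95}
  ],
  "grip_force": 8
}}

```text
time_s: 12.12
ee_pos: [500.0, 90.9, 49.5]
ee_rot: [179.9, 0.1, 151.5]
force: [0.5, 2.6, 2.8]
gripper_width: 8.8
gripper_force: 8.0
```

Emit:
{"fn": "send_rows", "kwargs": {
  "motion": [
    {"tx": 0,"ty": 0,"tz": 0,"rx": 0,"ry": 0,"rz": 0,"gripper": 1},
    {"tx": 0,"ty": 0,"tz": 0,"rx": 0,"ry": 0,"rz": 0,"gripper": 1},
    {"tx": 0,"ty": 0,"tz": -0.02,"rx": 0,"ry": 0,"rz": 0,"gripper": 1},
    {"tx": 0,"ty": 0,"tz": -0.04,"rx": 0,"ry": 0,"rz": 0,"gripper": 1},
    {"tx": 0,"ty": 0,"tz": -0.06,"rx": 0,"ry": 0,"rz": 0,"gripper": 1},
    {"tx": 0,"ty": 0,"tz": -0.06,"rx": 0,"ry": 0,"rz": 0,"gripper": 1},
    {"tx": 0,"ty": 0,"tz": -0.04,"rx": 0,"ry": 0,"rz": 0,"gripper": 1},
    {"tx": 0,"ty": 0,"tz": 0,"rx": 0,"ry": 0,"rz": 0,"gripper": 1}
  ],
  "grip_force": 45
}}

```text
time_s: 13.12
ee_pos: [499.1, 89.7, 159.4]
ee_rot: [-180.0, 0.1, 151.5]
force: [-0.8, 0.9, -0.9]
gripper_width: 8.8
gripper_force: 45.0
```

Run:
```python
from plan import *
b=grab("scene"); 
s=env.state(); print(s["ee_pos"],s["ee_rot"],s["gripper_width"])
p=proj(b,s["ee_pos"])[0]; x,y=int(p[0]),int(p[1]); save(b,"key.png",(x-40,y-30,x+40,y+30),6); print(x,y,proj(b,np.array(s["ee_pos"])-[0,0,41]))
plan([((536.8,-159.7,145),171.8,9,1)])
```

```text
[498.39360966  89.70133904 158.33597695] [-1.79899682e+02 -4.79395658e-02  1.51503393e+02] 8.79266816985544
351 273 [[350.88482741 292.46952206]]
[{"tx":-0.034,"ty":-0.045,"tz":0.003,"rz":-0.075,"gripper":1},{"tx":-0.032,"ty":-0.046,"tz":0.003,"rx":-0.001,"rz":-0.075,"gripper":1},{"tx":-0.03,"ty":-0.047,"tz":0.003,"ry":-0.001,"rz":-0.076,"gripper":1},{"tx":-0.029,"ty":-0.048,"tz":0.003,"rz":-0.075,"gripper":1},{"tx":-0.026,"ty":-0.049,"tz":0.003,"rx":-0.001,"rz":-0.075,"gripper":1},{"tx":-0.025,"ty":-0.051,"tz":0.003,"rz":-0.075,"gripper":1},{"tx":-0.023,"ty":-0.051,"tz":0.003,"ry":-0.001,"rz":-0.075,"gripper":1},{"tx":-0.02,"ty":-0.052,"tz":0.003,"rx":-0.001,"rz":-0.075,"gripper":1},{"tx":-0.019,"ty":-0.053,"tz":0.003,"rz":-0.076,"gripper":1}]
[ 537.07135528 -159.57001418  144.96581549] [ 1.79999824e+02 -5.09854944e-03  1.71813437e+02]
```

View pics/key.png

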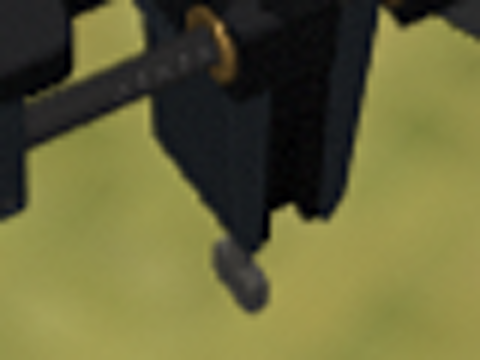

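The key's bit shows right under the fingers at about (351,289), as predicted, so it is held straight. Next is the move over the keyhole.

Emit:
{"fn": "send_rows", "kwargs": {
  "motion": [
    {"tx": -0.034,"ty": -0.045,"tz": 0.003,"rx": 0,"ry": 0,"rz": -0.075,"gripper": 1},
    {"tx": -0.032,"ty": -0.046,"tz": 0.003,"rx": 0,"ry": 0,"rz": -0.075,"gripper": 1},
    {"tx": -0.03,"ty": -0.047,"tz": 0.003,"rx": 0,"ry": 0,"rz": -0.076,"gripper": 1},
    {"tx": -0.029,"ty": -0.048,"tz": 0.003,"rx": 0,"ry": 0,"rz": -0.075,"gripper": 1},
    {"tx": -0.026,"ty": -0.049,"tz": 0.003,"rx": 0,"ry": 0,"rz": -0.075,"gripper": 1},
    {"tx": -0.025,"ty": -0.051,"tz": 0.003,"rx": 0,"ry": 0,"rz": -0.075,"gripper": 1},
    {"tx": -0.023,"ty": -0.051,"tz": 0.003,"rx": 0,"ry": 0,"rz": -0.075,"gripper": 1},
    {"tx": -0.02,"ty": -0.052,"tz": 0.003,"rx": 0,"ry": 0,"rz": -0.075,"gripper": 1},
    {"tx": -0.019,"ty": -0.053,"tz": 0.003,"rx": 0,"ry": 0,"rz": -0.076,"gripper": 1},
    {"tx": 0,"ty": 0,"tz": 0,"rx": 0,"ry": 0,"rz": 0,"gripper": 1},
    {"tx": 0,"ty": 0,"tz": 0,"rx": 0,"ry": 0,"rz": 0,"gripper": 1}
  ]
}}

```text
time_s: 14.55
ee_pos: [536.8, -158.3, 144.1]
ee_rot: [180.0, -0.2, 171.8]
force: [0.0, -0.3, 0.6]
gripper_width: 8.6
gripper_force: 45.0
```

```bash
cat >> plan.py <<'E'
def avg(n=8):
    L=[]
    for _ in range(n): env.grab_frame("top"); s=env.state(); L.append(np.r_[s["ee_pos"],s["ee_rot"]%360,s["force"],s["torque"]])
    L=np.array(L); m=L.mean(0); print("pos",m[:3].round(2),"rot",m[3:6].round(2),"F",m[6:9].round(2),"T",m[9:].round(3),"sd",L[:,:3].std(0).round(2)); return m[:3],R.from_euler('xyz',m[3:6],degrees=True)
E
python3 - <<'E'
from plan import *
p,r=avg(); print("in tool units:",r.inv().apply(np.array([536.8,-159.7,113])-p)/500)
b=grab("scene"); q=proj(b,p-[0,0,41])[0]; x,y=q.astype(int); save(b,"over.png",(x-60,y-45,x+60,y+45),6); print(x,y,q)
E
```

```text
pos [ 537.59 -158.2   145.23] rot [179.99 224.96 171.85] F [ 0.01  0.05 -0.36] T [ 0.029 -0.     0.002] sd [0.29 0.19 0.35]
in tool units: [-0.04634307 -0.00318779 -0.04480981]
405 180 [405.70742012 180.18335908]
```

View pics/over.png

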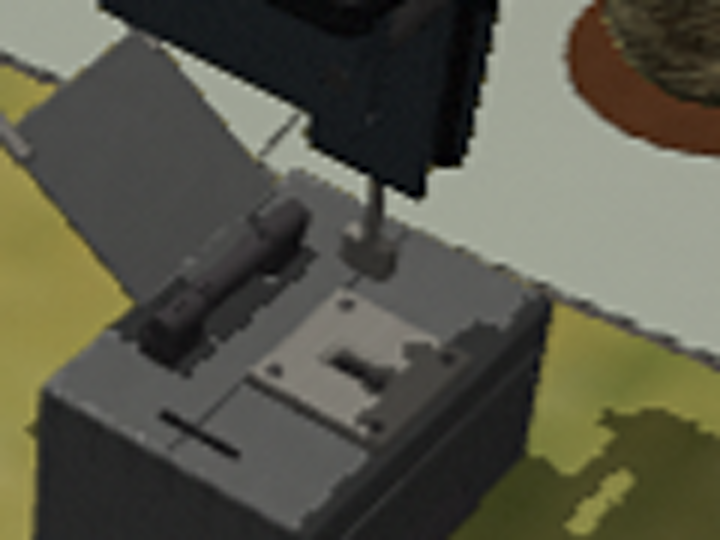

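The view shows the key bit (crop 370,247) above and slightly beside the keyhole (crop 358,366) and the guard lying back. I'll check it numerically.

Run:
```python
from plan import *
b=grab("scene"); 
px=lambda u,v:(345+(u+.5)/6-.5,135+(v+.5)/6-.5)
print("slot",onz(b,[px(356,367)],70)); print("screws",onz(b,[px(347,303),px(452,357),px(275,369),px(377,426)],70).mean(0))
p=np.array([537.6,-158.2,145.2]); 
for dz in(-41,-35,-29): print(dz,(proj(b,p+[0,0,dz])[0]-[345,135])*6)
print("bit ctr",onz(b,[px(369,248)],p[2]-35))
```

```text
slot [[ 536.78988234 -157.94476215   70.        ]]
screws [ 535.88283924 -160.22626913   70.        ]
-41 [364.18917391 271.14666596]
-35 [366.53650758 254.52536544]
-29 [368.90786898 237.74030117]
bit ctr [[ 539.17337074 -161.40029941  110.2       ]]
```

Emit:
{"fn": "send_rows", "kwargs": {
  "motion": [
    {"tx": 0.002,"ty": -0.003,"tz": 0.02,"rx": 0,"ry": 0,"rz": 0,"gripper": 1},
    {"tx": 0,"ty": 0,"tz": 0.03,"rx": 0,"ry": 0,"rz": 0,"gripper": 1},
    {"tx": 0,"ty": 0,"tz": 0.01,"rx": 0,"ry": 0,"rz": 0,"gripper": 1},
    {"tx": 0,"ty": 0,"tz": 0.004,"rx": 0,"ry": 0,"rz": 0,"gripper": 1},
    {"tx": 0,"ty": 0,"tz": 0.004,"rx": 0,"ry": 0,"rz": 0,"gripper": 1},
    {"tx": 0,"ty": 0,"tz": 0.003,"rx": 0,"ry": 0,"rz": 0,"gripper": 1},
    {"tx": 0,"ty": 0,"tz": 0,"rx": 0,"ry": 0,"rz": 0,"gripper": 1}
  ]
}}

```text
time_s: 15.92
ee_pos: [536.8, -160.2, 110.0]
ee_rot: [180.0, 0.0, 171.8]
force: [-0.3, 0.1, -0.7]
gripper_width: 8.6
gripper_force: 45.0
```

```bash
python3 -c "
from plan import *
avg(6)"
```

```text
pos [ 536.77 -160.27  110.1 ] rot [1.8000e+02 2.0000e-02 1.7181e+02] F [ 0.35  0.07 -0.08] T [ 0.043 -0.013 -0.004] sd [0.02 0.01 0.03]
```

Emit:
{"fn": "send_rows", "kwargs": {
  "motion": [
    {"tx": 0,"ty": 0,"tz": 0.002,"rx": 0,"ry": 0,"rz": 0,"gripper": 1},
    {"tx": 0,"ty": 0,"tz": 0.002,"rx": 0,"ry": 0,"rz": 0,"gripper": 1},
    {"tx": 0,"ty": 0,"tz": 0.002,"rx": 0,"ry": 0,"rz": 0,"gripper": 1},
    {"tx": 0,"ty": 0,"tz": 0.002,"rx": 0,"ry": 0,"rz": 0,"gripper": 1},
    {"tx": 0,"ty": 0,"tz": 0,"rx": 0,"ry": 0,"rz": 0,"gripper": 1}
  ]
}}

```text
time_s: 16.85
ee_pos: [536.6, -160.2, 105.8]
ee_rot: [180.0, -0.0, 171.8]
force: [-0.5, -1.4, -0.9]
gripper_width: 8.6
gripper_force: 45.0
```

Emit:
{"fn": "send_rows", "kwargs": {
  "motion": [
    {"tx": 0,"ty": 0,"tz": 0.003,"rx": 0,"ry": 0,"rz": 0,"gripper": 1},
    {"tx": 0,"ty": 0,"tz": 0.003,"rx": 0,"ry": 0,"rz": 0,"gripper": 1},
    {"tx": 0,"ty": 0,"tz": 0.002,"rx": 0,"ry": 0,"rz": 0,"gripper": 1},
    {"tx": 0,"ty": 0,"tz": 0,"rx": 0,"ry": 0,"rz": 0,"gripper": 1}
  ]
}}

```text
time_s: 17.35
ee_pos: [536.6, -159.9, 101.7]
ee_rot: [180.0, -0.0, 171.8]
force: [-0.9, 1.5, -0.5]
gripper_width: 8.7
gripper_force: 45.0
```

Emit:
{"fn": "send_rows", "kwargs": {
  "motion": [
    {"tx": 0,"ty": 0,"tz": 0.003,"rx": 0,"ry": 0,"rz": 0,"gripper": 1},
    {"tx": 0,"ty": 0,"tz": 0.003,"rx": 0,"ry": 0,"rz": 0,"gripper": 1},
    {"tx": 0,"ty": 0,"tz": 0.003,"rx": 0,"ry": 0,"rz": 0,"gripper": 1},
    {"tx": 0,"ty": 0,"tz": 0,"rx": 0,"ry": 0,"rz": 0,"gripper": 1}
  ]
}}

```text
time_s: 17.85
ee_pos: [536.7, -160.0, 98.8]
ee_rot: [180.0, 0.0, 171.8]
force: [-2.7, 4.3, 9.5]
gripper_width: 9.0
gripper_force: 45.0
```

Emit:
{"fn": "send_rows", "kwargs": {
  "motion": [
    {"tx": 0,"ty": 0,"tz": 0.003,"rx": 0,"ry": 0,"rz": 0,"gripper": 1},
    {"tx": 0,"ty": 0,"tz": 0.002,"rx": 0,"ry": 0,"rz": 0,"gripper": 1},
    {"tx": 0,"ty": 0,"tz": 0,"rx": 0,"ry": 0,"rz": 0,"gripper": 1}
  ]
}}

```text
time_s: 18.23
ee_pos: [536.6, -159.9, 94.8]
ee_rot: [180.0, -0.0, 171.8]
force: [-0.1, 2.6, 1.1]
gripper_width: 8.6
gripper_force: 45.0
```

Past the first pin. Pushing on to the floor.

Emit:
{"fn": "send_rows", "kwargs": {
  "motion": [
    {"tx": 0,"ty": 0,"tz": 0.003,"rx": 0,"ry": 0,"rz": 0,"gripper": 1},
    {"tx": 0,"ty": 0,"tz": 0.003,"rx": 0,"ry": 0,"rz": 0,"gripper": 1},
    {"tx": 0,"ty": 0,"tz": 0,"rx": 0,"ry": 0,"rz": 0,"gripper": 1}
  ]
}}

```text
time_s: 18.6
ee_pos: [536.6, -159.9, 91.6]
ee_rot: [180.0, -0.0, 171.8]
force: [-0.4, 4.6, 1.5]
gripper_width: 8.8
gripper_force: 45.0
```

Emit:
{"fn": "send_rows", "kwargs": {
  "motion": [
    {"tx": 0,"ty": 0,"tz": 0.002,"rx": 0,"ry": 0,"rz": 0,"gripper": 1},
    {"tx": 0,"ty": 0,"tz": 0.002,"rx": 0,"ry": 0,"rz": 0,"gripper": 1},
    {"tx": 0,"ty": 0,"tz": 0,"rx": 0,"ry": 0,"rz": 0,"gripper": 1}
  ]
}}

```text
time_s: 18.98
ee_pos: [536.6, -160.0, 91.2]
ee_rot: [180.0, 0.0, 171.8]
force: [-3.0, 5.2, 11.1]
gripper_width: 8.6
gripper_force: 45.0
```

Emit:
{"fn": "send_rows", "kwargs": {
  "motion": [
    {"tx": 0,"ty": 0,"tz": 0.002,"rx": 0,"ry": 0,"rz": 0,"gripper": 1},
    {"tx": 0,"ty": 0,"tz": 0.002,"rx": 0,"ry": 0,"rz": 0,"gripper": 1},
    {"tx": 0,"ty": 0,"tz": 0,"rx": 0,"ry": 0,"rz": 0,"gripper": 1},
    {"tx": 0,"ty": 0,"tz": 0,"rx": 0,"ry": 0,"rz": 0,"gripper": 1}
  ]
}}

```text
time_s: 19.48
ee_pos: [536.7, -160.0, 91.0]
ee_rot: [180.0, 0.1, 171.8]
force: [-6.1, 6.3, 22.3]
gripper_width: 9.2
gripper_force: 45.0
```

Emit:
{"fn": "send_rows", "kwargs": {
  "motion": [
    {"tx": 0.0007,"ty": 0.0007,"tz": -0.002,"rx": 0,"ry": 0,"rz": 0,"gripper": 1},
    {"tx": 0,"ty": 0,"tz": 0,"rx": 0,"ry": 0,"rz": 0.1,"gripper": 1},
    {"tx": 0,"ty": 0,"tz": 0,"rx": 0,"ry": 0,"rz": 0.2,"gripper": 1},
    {"tx": 0,"ty": 0,"tz": 0,"rx": 0,"ry": 0,"rz": 0.2,"gripper": 1},
    {"tx": 0,"ty": 0,"tz": 0,"rx": 0,"ry": 0,"rz": 0,"gripper": 1}
  ],
  "grip_force": 55
}}

```text
time_s: 20.1
ee_pos: [536.5, -159.9, 91.1]
ee_rot: [180.0, 0.1, 156.8]
force: [-4.5, 4.6, 16.1]
gripper_width: 8.8
gripper_force: 55.0
```

```bash
python3 -c "
from plan import *
avg(4)"
```

```text
pos [ 536.49 -159.91   91.07] rot [1.7999e+02 6.0000e-02 1.5681e+02] F [-4.08  4.83 15.46] T [1.097 0.995 0.024] sd [0.01 0.02 0.01]
```

Emit:
{"fn": "send_rows", "kwargs": {
  "motion": [
    {"tx": 0,"ty": 0,"tz": 0,"rx": 0,"ry": 0,"rz": 0.25,"gripper": 1},
    {"tx": 0,"ty": 0,"tz": 0,"rx": 0,"ry": 0,"rz": 0.25,"gripper": 1},
    {"tx": 0,"ty": 0,"tz": 0,"rx": 0,"ry": 0,"rz": 0.25,"gripper": 1},
    {"tx": 0,"ty": 0,"tz": 0,"rx": 0,"ry": 0,"rz": 0.25,"gripper": 1},
    {"tx": 0,"ty": 0,"tz": 0,"rx": 0,"ry": 0,"rz": 0,"gripper": 1}
  ]
}}

```text
time_s: 20.92
ee_pos: [536.3, -159.7, 91.1]
ee_rot: [180.0, 0.0, 126.8]
force: [-4.3, 4.7, 16.1]
gripper_width: 8.7
gripper_force: 55.0
```

```bash
python3 -c "
from plan import *
avg(4)"
```

```text
pos [ 536.26 -159.69   91.07] rot [1.7997e+02 2.0000e-02 1.2681e+02] F [-4.85  4.91 16.09] T [1.152 1.078 0.042] sd [0.   0.01 0.01]
```

Emit:
{"fn": "send_rows", "kwargs": {
  "motion": [
    {"tx": 0,"ty": 0,"tz": 0,"rx": 0,"ry": 0,"rz": 0.25,"gripper": 1},
    {"tx": 0,"ty": 0,"tz": 0,"rx": 0,"ry": 0,"rz": 0.25,"gripper": 1},
    {"tx": 0,"ty": 0,"tz": 0,"rx": 0,"ry": 0,"rz": 0.25,"gripper": 1},
    {"tx": 0,"ty": 0,"tz": 0,"rx": 0,"ry": 0,"rz": 0.25,"gripper": 1},
    {"tx": 0,"ty": 0,"tz": 0,"rx": 0,"ry": 0,"rz": 0.25,"gripper": 1},
    {"tx": 0,"ty": 0,"tz": 0,"rx": 0,"ry": 0,"rz": 0.2,"gripper": 1},
    {"tx": 0,"ty": 0,"tz": 0,"rx": 0,"ry": 0,"rz": 0,"gripper": 1}
  ]
}}

```text
time_s: 22.0
ee_pos: [536.8, -159.4, 91.1]
ee_rot: [179.9, -0.0, 83.3]
force: [-3.7, 6.8, 15.5]
gripper_width: 9.0
gripper_force: 55.0
```

```bash
python3 -c "
from plan import *
avg(4)"
```

```text
pos [ 536.81 -159.34   91.07] rot [179.91 359.95  83.3 ] F [-3.59  6.76 15.58] T [1.36  0.866 0.081] sd [0.01 0.01 0.01]
```

Emit:
{"fn": "send_rows", "kwargs": {
  "motion": [
    {"tx": 0,"ty": 0,"tz": 0,"rx": 0,"ry": 0,"rz": 0.1,"gripper": 1},
    {"tx": 0,"ty": 0,"tz": 0,"rx": 0,"ry": 0,"rz": 0.1,"gripper": 1},
    {"tx": 0,"ty": 0,"tz": 0,"rx": 0,"ry": 0,"rz": 0,"gripper": 1}
  ]
}}

```text
time_s: 22.58
ee_pos: [536.8, -159.4, 91.1]
ee_rot: [179.9, -0.1, 77.3]
force: [-3.9, 6.2, 16.8]
gripper_width: 8.6
gripper_force: 55.0
```

```bash
python3 -c "
from plan import *
avg(4)"
```

```text
pos [ 536.81 -159.35   91.07] rot [179.91 359.94  77.3 ] F [-3.61  6.45 15.4 ] T [1.376 0.847 0.083] sd [0.01 0.01 0.01]
```

Emit:
{"fn": "send_rows", "kwargs": {
  "motion": [
    {"tx": 0,"ty": 0,"tz": 0,"rx": 0,"ry": 0,"rz": 0.05,"gripper": 1},
    {"tx": 0,"ty": 0,"tz": 0,"rx": 0,"ry": 0,"rz": 0.05,"gripper": 1},
    {"tx": 0,"ty": 0,"tz": 0,"rx": 0,"ry": 0,"rz": 0,"gripper": 1}
  ]
}}

```text
time_s: 23.15
ee_pos: [536.8, -159.4, 91.1]
ee_rot: [179.9, -0.1, 74.3]
force: [-3.8, 6.3, 15.6]
gripper_width: 8.8
gripper_force: 55.0
```

```bash
python3 -c "
from plan import *
avg(4)"
```

```text
pos [ 536.81 -159.36   91.07] rot [179.91 359.94  74.3 ] F [-3.2   6.57 15.79] T [1.36  0.861 0.082] sd [0.01 0.   0.01]
```

Emit:
{"fn": "send_rows", "kwargs": {
  "motion": [
    {"tx": 0,"ty": 0,"tz": 0,"rx": 0,"ry": 0,"rz": 0.05,"gripper": 1},
    {"tx": 0,"ty": 0,"tz": 0,"rx": 0,"ry": 0,"rz": 0.05,"gripper": 1},
    {"tx": 0,"ty": 0,"tz": 0,"rx": 0,"ry": 0,"rz": 0,"gripper": 1}
  ]
}}

```text
time_s: 23.72
ee_pos: [536.8, -159.3, 91.1]
ee_rot: [179.9, -0.1, 71.3]
force: [-3.7, 7.3, 15.8]
gripper_width: 8.7
gripper_force: 55.0
```

```bash
python3 -c "
from plan import *
p,_=avg(4)
b=grab('scene'); a=grab('top'); q=proj(b,[536.8,-159.5,90])[0]; x,y=q.astype(int); save(b,'turn.png',(x-40,y-30,x+40,y+30),9)
print(env.state()['qpos'])"
```

```text
pos [ 536.83 -159.3    91.06] rot [179.92 359.93  71.32] F [-3.71  6.98 15.58] T [1.404 0.88  0.184] sd [0.02 0.01 0.01]
[-1.77467493e+01  2.29837856e+01  1.01764811e+02  7.74913824e-02
  5.51659640e+01  8.83700332e-01]
```

View pics/turn.png

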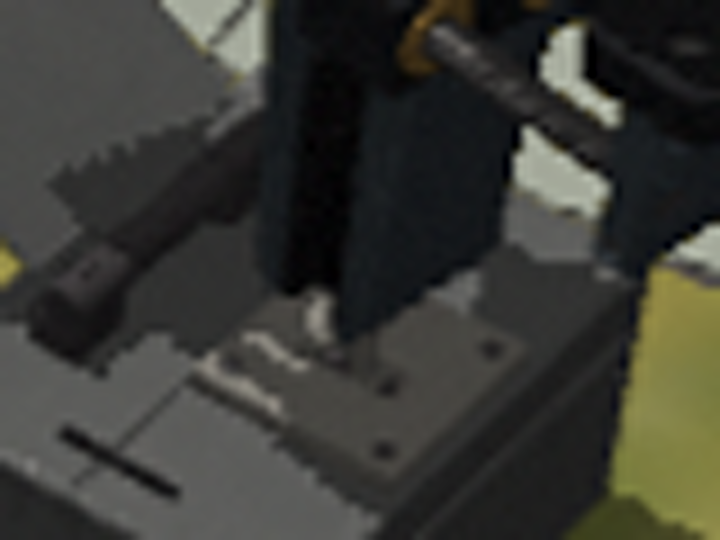

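The shank goes down into the slot under the fingers, the guard is still back, and the torque has jumped from 0.08 to 0.18 N m. The plug is on its quarter-turn stop, so I'm handing in.

```bash
python3 -c "
from plan import *
avg(2); print(env.job_done())"
```

```text
pos [ 536.83 -159.32   91.08] rot [179.92 359.94  71.33] F [-3.68  6.33 15.69] T [1.388 0.834 0.183] sd [0.01 0.01 0.01]
the job is handed in; nothing more can be done
None
```

The job is handed in: the guard was laid gently on its stop, and the key was pushed home and turned clockwise to the lock's stop. It is still gripped there against the spring, and the calculator and stamp were not touched; no verdict came back.

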